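# Lift the crispbread off the board with the turner and slide it into the cazuela

### The job

Take the turner from the lazy Susan and slide its blade fully home under the brittle crispbread on the bread board (until the foot of the crank meets the bread), backing the bread gently against the board's stop bar so that it cannot run away; lift it well clear of the board on the blade and tip it into the empty cazuela so that it lies flat on the dish's floor, same side up. Afterwards stand the turner flat on its blade in the middle of the board and let go; do not touch the bread with the gripper, press hard on it or drop it, and leave the cazuela and the other things where they are.

Things in the scene. Friction and masses are not known exactly. Their poses are not given: they have to be found in the camera images.
- turner: Cranked turner (spatula), loose, 0.17 kg: polished steel blade 85 (x) x 80 (y) x 2.5 mm, from whose rear edge a crank rises back to a level green handle. Origin: middle of the blade's underside; x to the front edge, z up. Stands flat on its blade, at first on the lazy Susan with the handle roughly towards the robot. Bread slides off it when its front is tipped down over 14 to 20 degrees.
- turner_grip (a point): Point in the handle at mid-height, at x -82, y 0, z 65 mm from the turner's origin; axes as the turner. The handle runs from x -182 to -62 mm, is 22 mm wide (y) and 20 mm high (z 55 to 75 mm). Pinched here by its sides it may turn a little in the grip when the blade is pressed. Centre of mass of the turner: about x -20 mm.
- turner_tip (a point): Middle of the blade's front edge, on its underside (x +42.5 mm from the turner's origin); axes as the turner. When the blade is fully under the bread, the foot of the crank (x -42 mm) meets the bread's near edge.
- bread: Hard, brittle round crispbread, loose, 0.06 to 0.12 kg, 110 mm across, 10 mm thick; origin: centre of its underside, z up. Lower rim bevelled (5 mm up over the outer 8 mm), so a thin edge held down on the board wedges under it once it cannot slide away. Starts flat on the board, 5 to 95 mm short of the stop bar. Breaks if the turner presses it with over 20 N.
- board: Wooden bread board, fixed, 310 x 180 mm (y), flat top 10 mm above its origin, which lies on the ledge; x from -150 to +160 mm, +x away from the robot. Open on three sides; across its far part stands a dark straight stop bar, 12 mm thick, 16 mm above the top, clamped fast in slots: its near face is somewhere from x +60 to +140 mm; where is not reported and must be felt or seen.
- board_top (a point): Point on the board's top face, 10 mm above the board's origin; axes as the board.
- cazuela: Round brown clay cazuela (open dish), loose, 0.95 kg, empty, on the ledge left or right of the board. Origin: centre of its underside. 212 mm across at the rim, 44 mm high, wall 6 mm, flaring; flat inner floor about 160 mm across, 7 mm above the origin. A small lug at +y and at -y reaches 122 mm from the centre.
- cazuela_floor (a point): Centre of the cazuela's inner floor; axes as the cazuela.
- susan: White plastic lazy Susan, 330 mm across, top 24 mm above its origin (on its axis, at the ledge). It turns about its axis with some friction if pushed. On the other side of the board from the cazuela. Turner, bowl, jar and ladle stand on it.
- bowl: Bystander on the lazy Susan: orange melamine bowl, 100 mm wide, 40 mm high. Origin at the centre of its underside.
- jar: Bystander on the lazy Susan: glass jar with a steel screw lid, 68 mm wide, 90 mm high. Origin at the centre of its underside.
- ladle: Bystander on the lazy Susan: steel ladle lying on its cup (72 mm wide, 28 mm high), thin round handle sloping down along its -x, 215 mm long overall. Origin at the centre of its underside.
- ramekin: Bystander on the ledge: small white bowl, 76 mm wide, 40 mm high. Origin at the centre of its underside.
- salt: Bystander on the ledge: round wooden salt cellar, 72 mm wide, 45 mm high. Origin at the centre of its underside.
Things that resemble listed ones, but are neither listed nor needed, are in the scene too. Leave any purple look-alike of the turner alone.

How it is judged:
By the outcome, as a careful person would: the job done as asked, in the order asked, and still so for the second after the job is handed in, with the robot touching nothing.
It also fails if it takes over 72 s, if anything falls off the work surface, if the arm or the gripper's body presses on something with over 40 N, if the wrist force passes 120 N, or if a joint passes its speed limit or range.

### The arm

A 6-joint arm with a two-finger parallel gripper is mounted at the origin on the work surface. World frame = base frame: x ahead of the robot, y to its left, z up, the work surface at z = 0. Lengths are in m, angles in rad, forces in N, time in s.
With the tool pointing down it reaches from about 0.375 to 0.9 m from the base axis. Payload 3.1 kg.
Tool frame: the origin (TCP) lies between the finger pads; the fingertips stand 8 mm ahead of it and the grasp point (between the pads) lies 11 mm behind it; z points along the fingers, y is the line along which they close (so a half turn about z gives the same grasp; the last joint's range is limited). The gripper opens to 87 mm and grips with 3 to 60 N. Pads are 19 mm wide; open, the fingers measure 117 mm over their backs; the gripper's body (75 mm by 190 mm) begins 51 mm behind the grasp point.
Start: joints at [1.087, 0.527, 1.433, -0, 1.181, -0.178], TCP at [0.188, 0.596, 0.231] pointing down, gripper open.
Joint ranges: [-3.08, 3.08], [-0.75, 2.2], [0.22, 2.44], [-1.43, 4.57], [0, 2.65], [-2.85, 2.85]. Speed limits (rad/s): [2.79, 2.79, 3.14, 3.14, 3.14, 3.14].

### API

Orientations are given as a unit quaternion [x, y, z, w].
In Python, from rig import robot gives the robot as it stands.
- The arm moves only by the tool move_arm, never from a script. Its argument "motion" is text: rows parted by semicolons, each of 5 numbers parted by spaces: the opening, from -1 (shut) to 1 (fully open), then the shift along the tool's x, y, z normalised to -1 to 1, where 1 is 0.2 m, then the turn about the tool's z normalised to -1 to 1, where 1 is pi rad. A call has 1 to 12 rows; each row is the pose to reach, as a shift and turn from the pose commanded when the call began, along the tool's axes at that moment, turning the shorter way round; what a row does not reach only later rows make up. A row lasts 1/12 s, in which the tool goes at most 41.7 mm and 7.16 degrees, less where a joint would pass 70% of its speed; a pose out of reach is approached as far as the arm can. A call with a number of a shift or a turn outside -1 to 1 is refused whole. A call with a gripper value outside its range is refused whole. The fingers move at their own pace and stop on an object; "newtons" is the grip in N (left out, the last holds). Time passes only in rows, so rows that repeat a pose let the fingers close. It gives the time, the measured TCP pose, the force, the opening and the grip force at its end, in the units of the state.
- robot.get_obs(): the state, without advancing time (a new reading comes with each control period).
- robot.camera(name): name is "scene" or "side" or "wrist"; returns (picture, depth): 400x640x3 uint8, red, green, blue; 400x640 float32, m along the optical axis (not along the pixel's ray), 0 where there is no reading.
- robot.camera_model(name): a dict with "mtx" (3x3 intrinsics, pixels), "D" ([k1, k2, p1, p2, k3] as OpenCV has them; the pictures are not rectified), "position" and "attitude" of the camera in the world. Camera axes: x right, y down, z forward; pixel columns grow to the right and rows downward; lengths in m; the calibration is good to about 2 mm. A picture is of the moment at which its call begins: read the wrist's pose just before it. camera_model takes no time and is no camera call; for the wrist camera it gives the pose at the moment of the call.
- robot.hand_in(): hands the job in; it is judged then, once.
The state is a dict: "time": time; "q": joint angles; "joint_velocities": joint speeds; "joint_torque": joint torques, N m; "position": TCP position; "tool_rot": TCP orientation; "ft_force": force on the tool from outside, world axes, zero at the start; "moment": the same for the moment, N m; "grip_width": finger opening in m; "grip_force": force on a finger pad.
Only numpy, scipy, OpenCV 4.12 (cv2) and the standard library are available. Lean on these libraries where they do the work, as an engineer would, in place of code of your own. Each camera call takes 0.05 s, during which the arm holds its last target. There are 200 camera calls.

## Working session

There is one attempt and no reset: what is moved stays moved. The work goes in short steps, Python scripts to look and compute and a tool call to move; the robot and the scene stay as the last step left them, time stands still between calls to the robot, and variables do not carry over. Pictures are saved under pics/ and viewed, at most 10 in all, crops included, and the job is handed in when it is done.

Besides the shell and the picture viewer there is one more tool, called by a JSON object that holds its "fn" and its "kwargs". move_arm: Moves the arm, as the interface text tells. Its arguments: {"type":"object","properties":{"motion":{"type":"string"},"newtons":{"type":"number"}},"required":["motion"]}

```bash
ls; mkdir -p pics
python3 - <<'E'
from rig import robot
import cv2,numpy as np
np.set_printoptions(precision=4,suppress=True)
for n in("scene","side","wrist"):
    m=robot.camera_model(n);print(n,m)
    p,d=robot.camera(n);np.savez(f'{n}0.npz',p=p,d=d,**{k:np.array(v) for k,v in m.items()})
    cv2.imwrite(f'pics/{n}0.png',p[:,:,::-1]);print((d>0).mean())
print(robot.get_obs())
E
```

```text
pics
scene {'mtx': array([[374.5874,   0.    , 318.7935],
       [  0.    , 374.5874, 200.2214],
       [  0.    ,   0.    ,   1.    ]]), 'D': array([-0.0361,  0.    ,  0.    ,  0.    ,  0.    ]), 'position': array([ 1.0262, -0.3953,  1.0765]), 'attitude': array([ 0.8468,  0.4339, -0.1481, -0.2696])}
0.995859375
side {'mtx': array([[464.845 ,   0.    , 328.7621],
       [  0.    , 464.845 , 204.6388],
       [  0.    ,   0.    ,   1.    ]]), 'D': array([-0.0848,  0.    ,  0.    ,  0.    ,  0.    ]), 'position': array([ 0.2403, -1.0035,  1.4007]), 'attitude': array([ 0.9404, -0.0864,  0.0301, -0.3276])}
0.99578125
wrist {'mtx': array([[322.8222,   0.    , 316.7717],
       [  0.    , 322.8222, 200.7602],
       [  0.    ,   0.    ,   1.    ]]), 'D': array([-0.055,  0.   ,  0.   ,  0.   ,  0.   ]), 'position': array([0.1236, 0.6149, 0.3814]), 'attitude': array([0.7998, 0.5878, 0.0716, 0.099 ])}
0.973703125
{'time': 0.15, 'q': array([ 1.0875,  0.5283,  1.4336, -0.    ,  1.1814, -0.1785]), 'joint_velocities': array([-0.001 , -0.0044, -0.0037, -0.0003, -0.0002,  0.0009]), 'joint_torque': array([  0.0005, -44.043 , -17.6842,   0.0633,   0.0552,  -0.0001]), 'position': array([0.1873, 0.5957, 0.2298]), 'tool_rot': array([ 0.1518,  0.9884, -0.0008, -0.0003]), 'ft_force': array([ 0.3139, -0.5023,  0.5437]), 'moment': array([0.0427, 0.0098, 0.0064]), 'grip_force': 0.0, 'grip_width': 0.08710418205873177}
```

View pics/scene0.png

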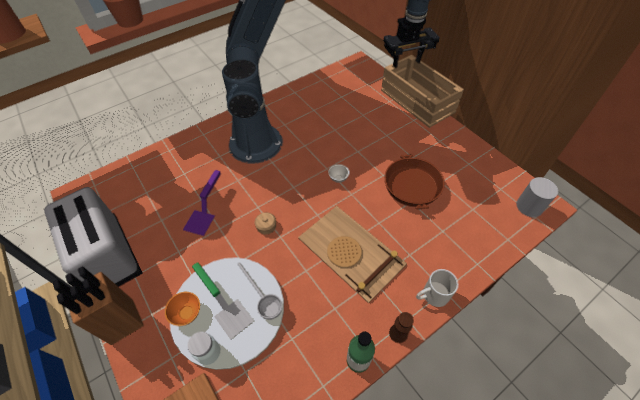

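View pics/side0.png

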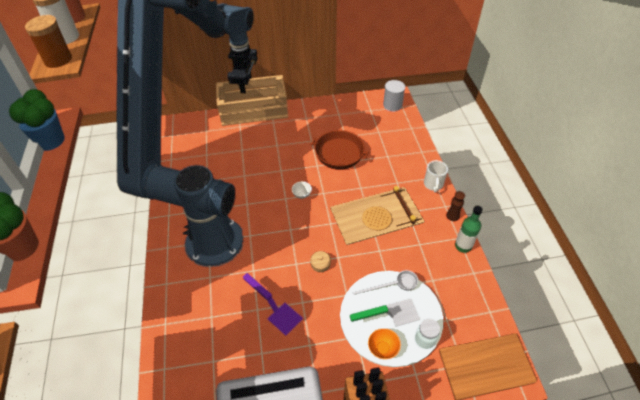

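The scene view shows the turner on the Susan, with its green handle at about (205,280) and its blade at (235,318). The bread is at (345,252), the stop bar at (378,270), the cazuela at (414,185) and the purple decoy at (205,205). The side view agrees: green handle (370,313), bread (377,217), cazuela (340,150).

```bash
cat > h.py <<'E'
import numpy as np,cv2
from scipy.spatial.transform import Rotation as R
np.set_printoptions(precision=4,suppress=True)
class V:
    def __init__(s,p,d,mtx,D,position,attitude):
        s.p,s.d,s.K,s.D,s.c=p,d,mtx,D,np.array(position);s.R=R.from_quat(attitude).as_matrix()
        s.hsv=cv2.cvtColor(p,cv2.COLOR_RGB2HSV)
    def ray(s,uv):
        n=cv2.undistortPoints(np.float64(uv).reshape(-1,1,2),s.K,s.D).reshape(-1,2)
        return np.c_[n,np.ones(len(n))]@s.R.T
    def plane(s,uv,z):
        r=s.ray(uv);return s.c+r*((z-s.c[2])/r[:,2])[:,None]
    def pts(s,mask):
        v,u=np.nonzero(mask&(s.d>0));return s.c+s.ray(np.c_[u,v])*s.d[v,u][:,None]
    def cloud(s):
        v,u=np.mgrid[:400,:640];uv=np.c_[u.ravel(),v.ravel()]
        return (s.c+s.ray(uv)*s.d.ravel()[:,None]).reshape(400,640,3)
    def mask(s,lo,hi,box=None):
        m=cv2.inRange(s.hsv,np.array(lo),np.array(hi))>0
        if box:
            b=np.zeros_like(m);x0,y0,x1,y1=box;b[y0:y1,x0:x1]=1;m&=b
        n,l,st,_=cv2.connectedComponentsWithStats(m.astype(np.uint8))
        return l==1+st[1:,4].argmax() if n>1 else m
def load(n): return V(**np.load(n+'.npz'))
def snap(name,fn=None):
    from rig import robot
    m=robot.camera_model(name);p,d=robot.camera(name)
    if fn: cv2.imwrite(f'pics/{fn}.png',p[:,:,::-1])
    return V(p,d,m['mtx'],m['D'],m['position'],m['attitude'])
def line3(a,b,ra,rb):
    A=np.c_[ra,-rb];t=np.linalg.lstsq(A,b-a,rcond=None)[0];return (a+t[0]*ra+b+t[1]*rb)/2,np.linalg.norm(a+t[0]*ra-b-t[1]*rb)
def rect(P): return cv2.minAreaRect(np.float32(P[:,:2]*1000))
E
python3 - <<'E'
from h import *
for n,bg,bb in(("scene",(180,255,240,305),(322,230,368,272)),("side",(340,295,400,330),(355,200,400,235))):
    v=load(n+'0');C=v.cloud()
    g=v.mask((45,90,40),(85,255,255),bg);P=v.pts(g)
    print(n,'green',g.sum(),rect(P),np.percentile(P[:,2],[5,50,95]))
    print(' table z',np.median(C[200:260,280:300,2]) if n=="scene" else np.median(C[240:250,340:345,2]))
    # height layers near things
    X=C.reshape(-1,3);rgb=v.p.reshape(-1,3);hsv=v.hsv.reshape(-1,3)
    ok=(X[:,0]>.2)&(X[:,0]<1.1)&(abs(X[:,1])<.6)
    w=v.mask((0,0,140),(179,45,255),(160,250,300,370) if n=="scene" else (335,270,450,365));P=v.pts(w)
    print(' white',rect(P),cv2.minEnclosingCircle(np.float32(P[abs(P[:,2]-np.median(P[:,2]))<.006][:,:2])),np.median(P[:,2]))
    box=(385,155,445,208) if n=="scene" else (312,130,372,168)
    x0,y0,x1,y1=box;c=C[y0:y1,x0:x1].reshape(-1,3);c=c[(c[:,2]>.036)&(c[:,2]<.055)]
    print(' caz rim',cv2.minEnclosingCircle(np.float32(c[:,:2])),np.percentile(c[:,2],[50,98]))
    x0,y0,x1,y1=(300,205,408,302) if n=="scene" else (330,185,425,245)
    c=C[y0:y1,x0:x1].reshape(-1,3)
    t=c[(c[:,2]>.006)&(c[:,2]<.0135)];b=c[(c[:,2]>.0165)&(c[:,2]<.0225)];s=c[(c[:,2]>.0235)&(c[:,2]<.05)]
    print(' board',rect(t),np.median(t[:,2]),'bread',cv2.minEnclosingCircle(np.float32(b[:,:2])),'bar',rect(s),np.histogram(c[:,2],bins=np.arange(-.004,.05,.002))[0])
E
```

```text
scene green 276 ((471.9595642089844, -417.2572937011719), (118.8554916381836, 19.335527420043945), 5.392793655395508) [0.0937 0.0987 0.1016]
 table z -0.0012181211878876663
 white ((552.5049438476562, -407.0220031738281), (326.1300048828125, 330.6415710449219), 7.651970863342285) ((0.552680253982544, -0.4088183343410492), 0.16440562903881073) 0.023885332580466656
 caz rim ((0.5317396521568298, 0.348058819770813), 0.12232741713523865) [0.0414 0.0468]
 board ((618.279052734375, 21.321990966796875), (366.60003662109375, 340.4752197265625), 54.30680465698242) 0.009096401678130195 bread ((0.6505441665649414, 0.0031151685398072004), 0.10747653245925903) bar ((658.5025634765625, 14.198165893554688), (138.3597869873047, 175.63623046875), 8.344514846801758) [1296 1982 1320  485  385  966 1327  819  270  119  238  311  203   89
   65   31    5    7   27   23   11    4    0    0    0    0    0]
side green 263 ((471.77862548828125, -420.1053771972656), (119.74879455566406, 22.82944679260254), 4.773252010345459) [0.0922 0.0976 0.1025]
 table z 0.0002910785136974736
 white ((552.5452270507812, -409.78692626953125), (325.750244140625, 326.63751220703125), 60.2738151550293) ((0.55311518907547, -0.4096320867538452), 0.16569916903972626) 0.02493479344919347
 caz rim ((0.5352169871330261, 0.3499692380428314), 0.12216108292341232) [0.0422 0.051 ]
 board ((622.3429565429688, 8.464385986328125), (281.1594543457031, 373.02899169921875), 79.40538024902344) 0.009647260489838327 bread ((0.6062772870063782, 0.0032752028200775385), 0.16576841473579407) bar ((636.988525390625, 8.748115539550781), (180.85589599609375, 176.89268493652344), 9.400625228881836) [377 534 582 474 390 484 574 528 409 265 179 159 138 112  72  39  19  19
   6  12  10  12   2   1   0   1   0]
```

Run:
```python
import cv2
a=cv2.imread('pics/scene0.png')[150:370,150:450];cv2.imwrite('pics/c0.png',cv2.resize(a,(800,587),interpolation=2))
```

```text
(no output)
```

View pics/c0.png

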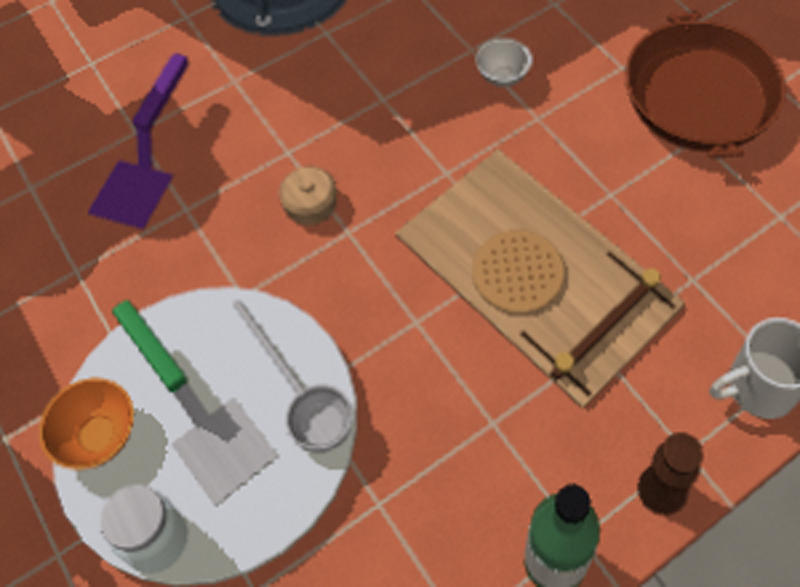

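The enlarged crop puts the board corners at about (498,152), (398,235), (685,303) and (585,405), the bread at (519,271) and the bar from (650,278) to (565,362). Nothing stands near the green handle, which runs from (125,310) to (178,383).

```bash
cat >> h.py <<'E'
def rel(a,b):
    """a,b: x y z yaw_deg (tool x heading, tool down) -> row numbers"""
    t=np.radians(a[3]);X=np.array([np.cos(t),np.sin(t),0]);Y=np.array([np.sin(t),-np.cos(t),0])
    d=np.array(b[:3])-a[:3];dy=(b[3]-a[3]+180)%360-180
    n=int(np.ceil(max(np.linalg.norm(d)/.0417,abs(dy)/7.16)))
    return np.round([d@X/.2,d@Y/.2,-d[2]/.2,-dy/180],3),n
def chain(*w):
    for a,b in zip(w,w[1:]): print(b,*rel(a,b))
def here():
    from rig import robot
    o=robot.get_obs();x=R.from_quat(o['tool_rot']).as_matrix()
    return [*o['position'],float(np.degrees(np.arctan2(x[1,0],x[0,0])))],o,np.degrees(np.arccos(-x[2,2]))
E
python3 - <<'E'
from h import *
print(here()[0])
chain((.188,.596,.231,162.6),(.33,.45,.26,130),(.43,.28,.28,90),(.48,.10,.30,45),(.52,-.06,.30,5),(.512,-.24,.25,5),(.512,-.415,.16,5),(.512,-.415,.0775,5))
E
```

```text
[np.float64(0.18727064510873317), np.float64(0.5957203286483035), np.float64(0.22980109597585727), 162.536845989404]
(0.33, 0.45, 0.26, 130) [-0.896 -0.484 -0.145  0.181] 5
(0.43, 0.28, 0.28, 90) [-0.973 -0.163 -0.1    0.222] 6
(0.48, 0.1, 0.3, 45) [-0.9   0.25 -0.1   0.25] 7
(0.52, -0.06, 0.3, 5) [-0.424  0.707 -0.     0.222] 6
(0.512, -0.24, 0.25, 5) [-0.118  0.893  0.25   0.   ] 5
(0.512, -0.415, 0.16, 5) [-0.076  0.872  0.45   0.   ] 5
(0.512, -0.415, 0.0775, 5) [0.    0.    0.412 0.   ] 2
```

{"fn": "move_arm", "kwargs": {"motion": "1 -0.896 -0.484 -0.145 0.181;1 -0.896 -0.484 -0.145 0.181;1 -0.896 -0.484 -0.145 0.181;1 -0.896 -0.484 -0.145 0.181;1 -0.896 -0.484 -0.145 0.181;1 -0.896 -0.484 -0.145 0.181"}}

```text
time: 0.65
position: [0.3346, 0.4461, 0.2605]
tool_rot: [0.427, 0.904, 0.0, 0.002]
ft_force: [-1.1, -0.4, -0.5]
grip_width: 0.0871
grip_force: 0.0
```

{"fn": "move_arm", "kwargs": {"motion": "1 -0.973 -0.163 -0.1 0.222;1 -0.973 -0.163 -0.1 0.222;1 -0.973 -0.163 -0.1 0.222;1 -0.973 -0.163 -0.1 0.222;1 -0.973 -0.163 -0.1 0.222;1 -0.973 -0.163 -0.1 0.222;1 -0.973 -0.163 -0.1 0.222"}}

```text
time: 1.23
position: [0.4303, 0.2787, 0.2796]
tool_rot: [0.709, 0.706, 0.0, -0.0]
ft_force: [-0.1, 0.5, -0.3]
grip_width: 0.087
grip_force: 0.0
```

{"fn": "move_arm", "kwargs": {"motion": "1 -0.9 0.25 -0.1 0.25;1 -0.9 0.25 -0.1 0.25;1 -0.9 0.25 -0.1 0.25;1 -0.9 0.25 -0.1 0.25;1 -0.9 0.25 -0.1 0.25;1 -0.9 0.25 -0.1 0.25;1 -0.9 0.25 -0.1 0.25;1 -0.9 0.25 -0.1 0.25"}}

```text
time: 1.9
position: [0.479, 0.1005, 0.2993]
tool_rot: [0.924, 0.384, -0.0, -0.0]
ft_force: [-0.5, 0.0, -0.3]
grip_width: 0.0871
grip_force: 0.0
```

{"fn": "move_arm", "kwargs": {"motion": "1 -0.424 0.707 0 0.222;1 -0.424 0.707 0 0.222;1 -0.424 0.707 0 0.222;1 -0.424 0.707 0 0.222;1 -0.424 0.707 0 0.222;1 -0.424 0.707 0 0.222;1 -0.424 0.707 0 0.222;1 -0.424 0.707 0 0.222"}}

```text
time: 2.57
position: [0.5192, -0.0589, 0.2992]
tool_rot: [0.999, 0.047, -0.0, -0.0]
ft_force: [-0.1, 0.9, -0.2]
grip_width: 0.0872
grip_force: 0.0
```

Works well, and the calls run in order. Now a wrist view of the board.

Run:
```python
from h import *
v=snap('wrist','w1');np.savez('w1.npz',p=v.p,d=v.d,mtx=v.K,D=v.D,position=v.c,attitude=R.from_matrix(v.R).as_quat())
print(here()[0])
```

```text
[np.float64(0.5191708111467681), np.float64(-0.05880760653840354), np.float64(0.2993037483672872), 5.3270784877202715]
```

View pics/w1.png

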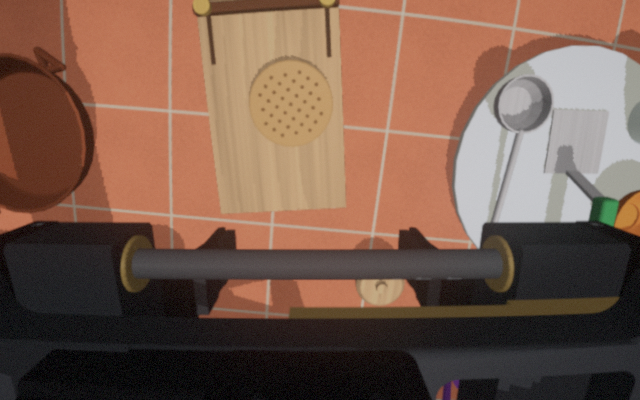

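{"fn": "move_arm", "kwargs": {"motion": "1 -0.118 0.893 0.25 0;1 -0.118 0.893 0.25 0;1 -0.118 0.893 0.25 0;1 -0.118 0.893 0.25 0;1 -0.118 0.893 0.25 0;1 -0.118 0.893 0.25 0;1 -0.118 0.893 0.25 0"}}

```text
time: 3.2
position: [0.5114, -0.2398, 0.249]
tool_rot: [0.999, 0.044, -0.0, -0.001]
ft_force: [-0.2, -0.0, -0.1]
grip_width: 0.0875
grip_force: 0.0
```

The wrist view has the board edges running from (221,213) and (345,207) up to (203,20) and (339,10). The bread is centred at (291,102), radius about 42 px, and the bar's near face is at row 10. The Susan and turner are at right.

Run:
```python
from h import *
w=load('w1');C=w.cloud()
z=.010
P=w.plane([(221,213),(345,207),(203,30),(340,30),(214,11),(327,8)],z);print(P[:,:2])
print('board edge yaw',[np.degrees(np.arctan2(*(P[i]-P[j])[[1,0]])) for i,j in((2,0),(3,1))],'near edge',np.degrees(np.arctan2(*(P[0]-P[1])[[1,0]]))-90,'bar',np.degrees(np.arctan2(*(P[4]-P[5])[[1,0]]))-90, 'len',np.linalg.norm(P[0]-P[1]))
print('z board',np.median(C[180:200,240:330,2]),'bread',np.median(C[80:120,275:305,2]),'table',np.median(C[100:200,110:160,2]))
# bread by hue/val edges: circle fit from height mask
g=cv2.medianBlur(cv2.cvtColor(w.p,cv2.COLOR_RGB2GRAY),3)[40:165,225:350]
c=cv2.HoughCircles(g,cv2.HOUGH_GRADIENT,1,50,param1=80,param2=15,minRadius=36,maxRadius=48);print(c)
if c is not None:
    u=c[0,0,:2]+[225,40];print(u,'bread',w.plane([u,u+[c[0,0,2],0]],.019))
s=load('scene0');g=cv2.cvtColor(s.p,cv2.COLOR_RGB2GRAY)
print('scene bread',s.plane([(150+519/2.667,150+271/2.667)],.02),'corners',s.plane(np.array([(498,152),(398,235),(685,303),(585,405)])/2.667+150,.01)[:,:2],'barfoot',s.plane(np.array([(645,290),(570,362)])/2.667+150,.018)[:,:2])
b=load('side0');print('side bread',b.plane([(377,217)],.02))
```

```text
[[ 0.4432  0.0707]
 [ 0.4688 -0.1044]
 [ 0.6829  0.1011]
 [ 0.6978 -0.072 ]
 [ 0.7064  0.0879]
 [ 0.7219 -0.0531]]
board edge yaw [np.float64(7.219333095830629), np.float64(8.05377699972214)] near edge 8.31254383337081 bar 6.2825139181848755 len 0.17699099604940724
z board 0.0073768260329718505 bread 0.01760265759773602 table -0.002500058629640478
[[[63.5 57.5 37.5]]]
[288.5  97.5] bread [[ 0.609  -0.0145  0.019 ]
 [ 0.6135 -0.0625  0.019 ]]
scene bread [[ 0.6059 -0.0181  0.02  ]] corners [[ 0.4486  0.0697]
 [ 0.4754 -0.1043]
 [ 0.7497  0.1169]
 [ 0.7761 -0.0572]] barfoot [[ 0.7118  0.0867]
 [ 0.7296 -0.0413]]
side bread [[ 0.6054 -0.0173  0.02  ]]
```

{"fn": "move_arm", "kwargs": {"motion": "1 -0.076 0.872 0.45 0;1 -0.076 0.872 0.45 0;1 -0.076 0.872 0.45 0;1 -0.076 0.872 0.45 0;1 -0.076 0.872 0.45 0;1 -0.076 0.872 0.45 0;1 -0.076 0.872 0.45 0;1 -0.076 0.872 0.45 0"}}

```text
time: 3.87
position: [0.5125, -0.4128, 0.16]
tool_rot: [0.999, 0.045, 0.0, -0.001]
ft_force: [-0.3, -0.3, 0.4]
grip_width: 0.0872
grip_force: 0.0
```

Run:
```python
from h import *
v=snap('wrist','w2');print(here()[0])
g=v.mask((45,90,40),(85,255,255));P=v.pts(g);print(g.sum(),rect(P),np.percentile(P[:,2],[5,50,95]))
```

```text
[np.float64(0.5126599068514984), np.float64(-0.41268656978473217), np.float64(0.16048155671109784), 5.209314645730536]
1600 ((516.4439086914062, -413.2785949707031), (57.16123580932617, 19.47190284729004), 5.9155049324035645) [0.0949 0.0963 0.0975]
```

View pics/w2.png

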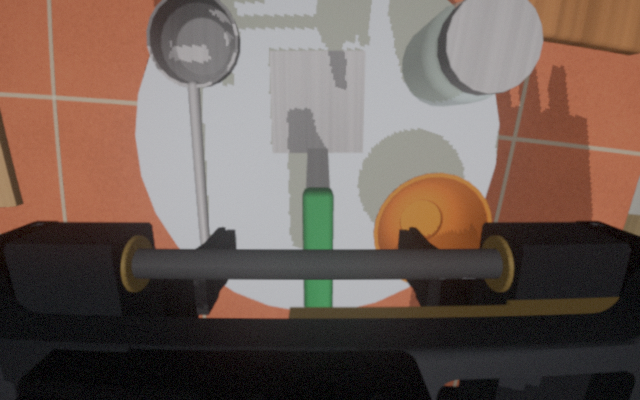

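The handle is centred between the fingers (column 317). Its fingertips will clear the bowl, but only just, so I'll narrow the opening before descending.

{"fn": "move_arm", "kwargs": {"motion": "0 0 0 0 0;0 0 0 0 0;0 0 0 0 0;0 0 0 0.15 0;0 0 0 0.3 0;0 0 0 0.412 0;0 0 0 0.412 0;0 0 0 0.412 0", "newtons": 40}}

```text
time: 4.58
position: [0.5113, -0.4141, 0.0764]
tool_rot: [0.999, 0.044, -0.001, -0.001]
ft_force: [0.8, -0.3, 0.3]
grip_width: 0.0457
grip_force: 0.0
```

{"fn": "move_arm", "kwargs": {"motion": "-1 0 0 0 0;-1 0 0 0 0;-1 0 0 0 0;-1 0 0 0 0;-1 0 0 0 0;-1 0 0 0 0", "newtons": 40}}

```text
time: 5.08
position: [0.5121, -0.4155, 0.0784]
tool_rot: [0.999, 0.044, 0.001, 0.001]
ft_force: [-0.7, 1.2, 4.7]
grip_width: 0.0213
grip_force: 39.7
```

Run:
```python
from h import *
chain((.512,-.415,.0775,5),(.512,-.415,.20,5),(.47,-.23,.20,5),(.419,-.0455,.20,8.5),(.419,-.0455,.13,8.5))
```

```text
(0.512, -0.415, 0.2, 5) [ 0.     0.    -0.612  0.   ] 3
(0.47, -0.23, 0.2, 5) [-0.129 -0.94  -0.     0.   ] 5
(0.419, -0.0455, 0.2, 8.5) [-0.174 -0.941 -0.    -0.019] 5
(0.419, -0.0455, 0.13, 8.5) [ 0.    0.    0.35 -0.  ] 2
```

{"fn": "move_arm", "kwargs": {"motion": "-1 0 0 -0.1 0;-1 0 0 -0.2 0;-1 0 0 -0.3 0;-1 0 0 -0.45 0;-1 0 0 -0.612 0;-1 0 0 -0.612 0;-1 0 0 -0.612 0"}}

```text
time: 5.67
position: [0.5125, -0.416, 0.2017]
tool_rot: [0.999, 0.044, 0.001, 0.002]
ft_force: [0.3, 0.0, -1.7]
grip_width: 0.0217
grip_force: 39.7
```

{"fn": "move_arm", "kwargs": {"motion": "-1 -0.02 -0.15 0 0;-1 -0.05 -0.32 0 0;-1 -0.075 -0.5 0 0;-1 -0.1 -0.7 0 0;-1 -0.129 -0.88 0 0;-1 -0.129 -0.94 0 0;-1 -0.129 -0.94 0 0"}}

```text
time: 6.25
position: [0.4666, -0.2251, 0.1977]
tool_rot: [0.999, 0.046, -0.003, -0.003]
ft_force: [-0.7, -0.6, -2.7]
grip_width: 0.0212
grip_force: 39.8
```

{"fn": "move_arm", "kwargs": {"motion": "-1 -0.02 -0.15 0 0;-1 -0.05 -0.32 0 0;-1 -0.085 -0.5 0 -0.01;-1 -0.12 -0.7 0 -0.019;-1 -0.16 -0.88 0 -0.019;-1 -0.174 -0.941 0 -0.019;-1 -0.174 -0.941 0 -0.019;-1 -0.174 -0.941 0 -0.019"}}

```text
time: 6.92
position: [0.4192, -0.0462, 0.1993]
tool_rot: [0.997, 0.074, 0.0, 0.001]
ft_force: [1.6, 0.2, -1.6]
grip_width: 0.0215
grip_force: 39.8
```

Run:
```python
from h import *
print(here()[0])
v=snap('wrist','w3');np.savez('w3.npz',p=v.p,d=v.d,mtx=v.K,D=v.D,position=v.c,attitude=R.from_matrix(v.R).as_quat())
```

```text
[np.float64(0.41922368219660416), np.float64(-0.04622210858497231), np.float64(0.19926573332259226), 8.526395215327023]
```

View pics/w3.png

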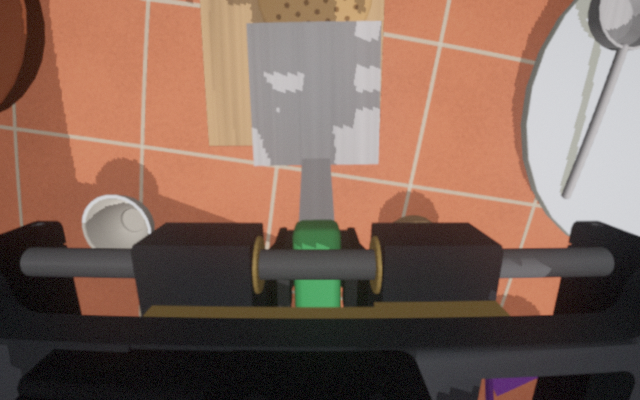

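The blade's corners are at (247,24), (383,22), (253,165) and (380,163). The bread peeks out beyond it, columns 258 to 370 at the top edge.

Run:
```python
from h import *
v=load('w3');C=v.cloud()
for y in(28,60,100,140,158):
    P=C[y-2:y+3,300:330].reshape(-1,3);print(y,np.median(P,0))
print('corners',[v.plane([p],.146)[0] for p in((247,24),(383,22),(253,165),(380,163))])
B=C[3:18,285:345].reshape(-1,3);print('bread z',np.median(B[:,2]))
m=C[2:20,220:400];s=(m[...,2]>.0135)&(m[...,2]<.022);
for r in (4,8,12,16):
    c=np.nonzero(s[r-2])[0];print(r,c.min()+220,c.max()+220)
    print(v.plane([(c.min()+220,r),(c.max()+220,r)],.0175)[:,:2])
# edge-based along rows: print gray
g=cv2.cvtColor(v.p,cv2.COLOR_RGB2GRAY);print(v.p[8,245:275,2]);print(v.p[8,360:390,2])
```

```text
28 [ 0.5364 -0.0279  0.144 ]
60 [ 0.5185 -0.0306  0.1442]
100 [ 0.4954 -0.0342  0.1443]
140 [ 0.4714 -0.0376  0.1444]
158 [ 0.4603 -0.0393  0.1455]
corners [array([0.5323, 0.0115, 0.146 ]), array([ 0.5453, -0.0671,  0.146 ]), array([ 0.4501, -0.0011,  0.146 ]), array([ 0.4634, -0.0811,  0.146 ])]
bread z 0.017635232414465102
4 258 371
[[ 0.5821  0.0336]
 [ 0.5981 -0.0718]]
8 259 370
[[ 0.5788  0.0322]
 [ 0.5945 -0.0715]]
12 261 368
[[ 0.5755  0.0299]
 [ 0.5907 -0.0702]]
16 262 366
[[ 0.5721  0.0286]
 [ 0.5869 -0.069 ]]
[131 134 128 130 123 107  97  95  95  94  94  91  93  88  84  80  83  87
  86  86  86  87  87  87  86  85  86  87  82  87]
[ 88  89  90  90  90 100 112 116 115 114 120 131 134 135 135 133 131 132
 131 129 131 132 130 123 102  95 100  99  98  94]
```

{"fn": "move_arm", "kwargs": {"motion": "-1 0 0 0.15 0;-1 0 0 0.3 0;-1 0 0 0.45 0;-1 0 0 0.56 0;-1 0 0 0.6 0;-1 0 0 0.625 0;-1 0 0 0.625 0;-1 0 0 0.625 0"}}

```text
time: 7.63
position: [0.4194, -0.0465, 0.075]
tool_rot: [0.997, 0.073, 0.001, 0.0]
ft_force: [0.1, -1.0, -1.2]
grip_width: 0.0216
grip_force: 39.8
```

{"fn": "move_arm", "kwargs": {"motion": "-1 0 0 0.01 0;-1 0 0 0.02 0;-1 0 0 0.03 0;-1 0 0 0.035 0;-1 0 0 0.04 0;-1 0 0 0.045 0;-1 0 0 0.05 0;-1 0 0 0.05 0;-1 0 0 0.05 0;-1 0 0 0.05 0"}}

```text
time: 8.47
position: [0.4185, -0.0456, 0.0646]
tool_rot: [0.997, 0.074, 0.0, 0.0]
ft_force: [-0.6, 1.5, 0.1]
grip_width: 0.0215
grip_force: 39.8
```

{"fn": "move_arm", "kwargs": {"motion": "-1 0 0 0.003 0;-1 0 0 0.005 0;-1 0 0 0.005 0;-1 0 0 0.005 0"}}

```text
time: 8.8
position: [0.418, -0.0456, 0.0642]
tool_rot: [0.997, 0.074, 0.0, 0.0]
ft_force: [-2.5, -0.0, 8.4]
grip_width: 0.0216
grip_force: 39.8
```

{"fn": "move_arm", "kwargs": {"motion": "-1 0 0 0.003 0;-1 0 0 0.005 0;-1 0 0 0.005 0;-1 0 0 0.005 0"}}

```text
time: 9.13
position: [0.4174, -0.0454, 0.0635]
tool_rot: [0.997, 0.074, -0.0, -0.0]
ft_force: [-3.6, -0.4, 13.4]
grip_width: 0.0217
grip_force: 40.0
```

{"fn": "move_arm", "kwargs": {"motion": "-1 0 0 -0.006 0;-1 0 0 -0.006 0;-1 0 0 -0.006 0;-1 0 0 -0.006 0", "newtons": 4}}

```text
time: 9.47
position: [0.418, -0.0456, 0.0638]
tool_rot: [0.997, 0.074, -0.0, -0.0]
ft_force: [-2.2, -0.5, 3.1]
grip_width: 0.0218
grip_force: 4.0
```

{"fn": "move_arm", "kwargs": {"motion": "-1 0 0 0 0;-1 0 0 0 0;-1 0 0 0 0;-1 0 0 0 0", "newtons": 40}}

```text
time: 9.8
position: [0.418, -0.0456, 0.0638]
tool_rot: [0.997, 0.074, -0.0, -0.0]
ft_force: [-2.3, -2.1, 6.2]
grip_width: 0.0214
grip_force: 40.0
```

{"fn": "move_arm", "kwargs": {"motion": "-1 0.02 0 0 0;-1 0.04 0 0 0;-1 0.06 0 0 0;-1 0.08 0 0 0;-1 0.1 0 0 0;-1 0.1 0 0 0"}}

```text
time: 10.3
position: [0.4383, -0.0425, 0.0638]
tool_rot: [0.997, 0.074, -0.0, -0.0]
ft_force: [-1.4, 0.4, 3.9]
grip_width: 0.021
grip_force: 40.0
```

{"fn": "move_arm", "kwargs": {"motion": "-1 0.015 0 0 0;-1 0.03 0 0 0;-1 0.045 0 0 0;-1 0.06 0 0 0;-1 0.075 0 0 0;-1 0.09 0 0 0;-1 0.105 0 0 0;-1 0.12 0 0 0;-1 0.135 0 0 0;-1 0.15 0 0 0;-1 0.165 0 0 0;-1 0.175 0 0 0"}}

```text
time: 11.3
position: [0.472, -0.0373, 0.0639]
tool_rot: [0.997, 0.074, -0.001, -0.0]
ft_force: [-2.8, -0.9, 7.4]
grip_width: 0.0218
grip_force: 40.0
```

Run:
```python
from h import *
print(here())
v=snap('wrist','w4')
```

```text
([np.float64(0.4719713854526776), np.float64(-0.03726518174524731), np.float64(0.06388002948831452), 8.469434981707646], {'time': 11.3, 'q': array([-0.3153,  0.6225,  1.9422, -0.0004,  0.5788,  1.108 ]), 'joint_velocities': array([ 0.0206,  0.0147, -0.0535, -0.0027,  0.0437,  0.0221]), 'joint_torque': array([  0.3417, -34.3929,  -7.7085,   0.2911,  -0.9386,  -0.0169]), 'position': array([ 0.472 , -0.0373,  0.0639]), 'tool_rot': array([ 0.9973,  0.0738, -0.001 , -0.0003]), 'ft_force': array([-2.8485, -0.9035,  7.4189]), 'moment': array([-0.1451,  0.7447,  0.0364]), 'grip_force': 40.000403467565775, 'grip_width': 0.0218229762694385}, np.float64(0.11482652844975702))
```

View pics/w4.png

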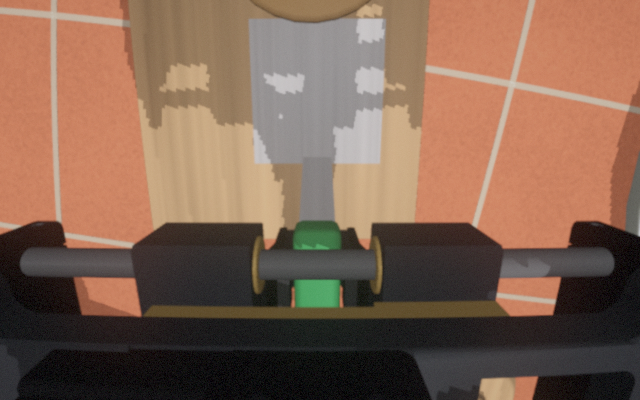

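The bread's near rim overlaps the blade's front edge at (311,20), roughly centred, so it's being pushed along. I'll continue slowly to the bar.

{"fn": "move_arm", "kwargs": {"motion": "-1 0.01 0 0 0;-1 0.02 0 0 0;-1 0.03 0 0 0;-1 0.04 0 0 0;-1 0.05 0 0 0;-1 0.06 0 0 0;-1 0.07 0 0 0;-1 0.07 0 0 0"}}

```text
time: 12.02
position: [0.4862, -0.0353, 0.0639]
tool_rot: [0.997, 0.074, -0.001, -0.0]
ft_force: [-2.3, 0.3, 5.7]
grip_width: 0.0217
grip_force: 40.0
```

{"fn": "move_arm", "kwargs": {"motion": "-1 0.01 0 0 0;-1 0.02 0 0 0;-1 0.03 0 0 0;-1 0.04 0 0 0;-1 0.04 0 0 0"}}

```text
time: 12.43
position: [0.4939, -0.0341, 0.0639]
tool_rot: [0.997, 0.074, -0.001, -0.0]
ft_force: [-2.3, -0.8, 6.5]
grip_width: 0.0215
grip_force: 40.0
```

{"fn": "move_arm", "kwargs": {"motion": "-1 0.008 0 0 0;-1 0.016 0 0 0;-1 0.024 0 0 0;-1 0.032 0 0 0;-1 0.04 0 0 0;-1 0.04 0 0 0"}}

```text
time: 12.93
position: [0.5018, -0.0329, 0.0639]
tool_rot: [0.997, 0.074, -0.001, -0.0]
ft_force: [-2.5, 0.4, 6.2]
grip_width: 0.0217
grip_force: 40.0
```

{"fn": "move_arm", "kwargs": {"motion": "-1 0.006 0 0 0;-1 0.012 0 0 0;-1 0.018 0 0 0;-1 0.024 0 0 0;-1 0.03 0 0 0;-1 0.03 0 0 0"}}

```text
time: 13.43
position: [0.5076, -0.032, 0.0639]
tool_rot: [0.997, 0.074, -0.001, -0.0]
ft_force: [-3.6, -0.4, 7.0]
grip_width: 0.0217
grip_force: 40.0
```

{"fn": "move_arm", "kwargs": {"motion": "-1 0.008 0 0 0;-1 0.016 0 0 0;-1 0.024 0 0 0;-1 0.032 0 0 0;-1 0.04 0 0 0;-1 0.04 0 0 0"}}

```text
time: 13.93
position: [0.5156, -0.0309, 0.0639]
tool_rot: [0.997, 0.074, -0.001, -0.0]
ft_force: [-3.5, -0.0, 6.5]
grip_width: 0.0218
grip_force: 40.0
```

Run:
```python
from h import *
print(here()[0])
v=snap('scene','s5');cv2.imwrite('pics/s5.png',cv2.resize(v.p[190:310,270:430,::-1],(800,600),interpolation=2))
```

```text
[np.float64(0.5156284655661949), np.float64(-0.0308561501756205), np.float64(0.06390452506992922), 8.470527953412775]
```

View pics/s5.png

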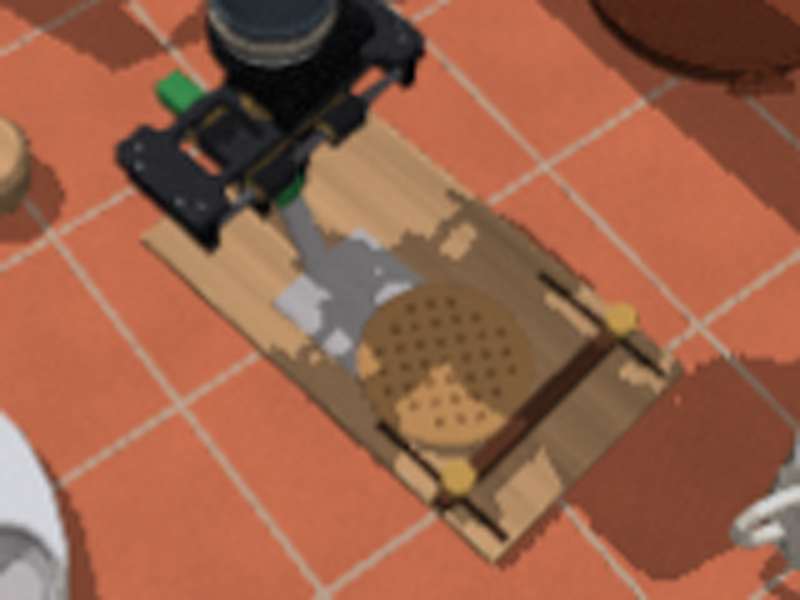

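The bread (445,365) is now against the bar, and the blade has wedged partly under its near rim. Contact force is only about 3 N, so I'll carry on.

{"fn": "move_arm", "kwargs": {"motion": "-1 0.01 0 0 0;-1 0.02 0 0 0;-1 0.03 0 0 0;-1 0.04 0 0 0;-1 0.05 0 0 0;-1 0.06 0 0 0;-1 0.07 0 0 0;-1 0.08 0 0 0;-1 0.09 0 0 0;-1 0.1 0 0 0"}}

```text
time: 14.82
position: [0.5348, -0.0279, 0.064]
tool_rot: [0.997, 0.074, -0.001, -0.0]
ft_force: [-4.3, -0.4, 8.2]
grip_width: 0.0212
grip_force: 40.0
```

{"fn": "move_arm", "kwargs": {"motion": "-1 0.01 0 0 0;-1 0.02 0 0 0;-1 0.03 0 0 0;-1 0.04 0 0 0;-1 0.05 0 0 0;-1 0.06 0 0 0;-1 0.07 0 0 0"}}

```text
time: 15.4
position: [0.5485, -0.0259, 0.064]
tool_rot: [0.997, 0.074, -0.002, -0.0]
ft_force: [-4.7, -1.3, 8.1]
grip_width: 0.0212
grip_force: 40.0
```

```bash
cat >> h.py <<'E'
def gap():
    v=snap('wrist');s=v.hsv[...,1]
    for c in(290,317,345):
        b=(s[:,c-2:c+3].mean(1)>70);r=np.nonzero(b[:215])[0];r=r[r<200]
        # last row of contiguous bread from top
        k=next(i for i in range(5,215) if not b[i:i+4].any())
        print(c,'bread end row',k,'foot row ~163, gap mm',(163-k)*.2/322.8*1000*.93)
E
python3 - <<'E'
from h import *
gap()
E
```

```text
290 bread end row 128 foot row ~163, gap mm 20.16728624535316
317 bread end row 130 foot row ~163, gap mm 19.014869888475836
345 bread end row 123 foot row ~163, gap mm 23.04832713754647
```

{"fn": "move_arm", "kwargs": {"motion": "-1 0.01 0 0 0;-1 0.02 0 0 0;-1 0.03 0 0 0;-1 0.04 0 0 0;-1 0.05 0 0 0;-1 0.06 0 0 0;-1 0.065 0 0 0;-1 0.07 0 0 0;-1 0.07 0 0 0"}}

```text
time: 16.2
position: [0.5629, -0.0239, 0.064]
tool_rot: [0.997, 0.074, -0.001, -0.0]
ft_force: [-3.1, -0.7, 6.7]
grip_width: 0.0208
grip_force: 40.0
```

Run:
```python
from h import *
gap()
```

```text
290 bread end row 153 foot row ~163, gap mm 5.762081784386617
317 bread end row 155 foot row ~163, gap mm 4.609665427509293
345 bread end row 148 foot row ~163, gap mm 8.643122676579926
```

{"fn": "move_arm", "kwargs": {"motion": "-1 0.005 0 0 0;-1 0.01 0 0 0;-1 0.014 0 0 0;-1 0.017 0 0 0;-1 0.017 0 0 0"}}

```text
time: 16.67
position: [0.5663, -0.0234, 0.0639]
tool_rot: [0.997, 0.074, -0.001, -0.0]
ft_force: [-3.3, 0.0, 7.5]
grip_width: 0.0217
grip_force: 40.0
```

{"fn": "move_arm", "kwargs": {"motion": "-1 0.003 0 0 0;-1 0.005 0 0 0;-1 0.005 0 0 0"}}

```text
time: 16.92
position: [0.5672, -0.0232, 0.064]
tool_rot: [0.997, 0.074, -0.001, -0.0]
ft_force: [-3.0, -0.3, 6.3]
grip_width: 0.0216
grip_force: 40.0
```

Run:
```python
from h import *
gap()
```

```text
290 bread end row 160 foot row ~163, gap mm 1.7286245353159855
317 bread end row 162 foot row ~163, gap mm 0.5762081784386617
345 bread end row 155 foot row ~163, gap mm 4.609665427509293
```

{"fn": "move_arm", "kwargs": {"motion": "-1 0.003 0 0 0;-1 0.006 0 0 0;-1 0.006 0 0 0"}}

```text
time: 17.22
position: [0.5677, -0.0231, 0.064]
tool_rot: [0.997, 0.074, -0.002, -0.0]
ft_force: [-4.8, -1.8, 9.1]
grip_width: 0.0216
grip_force: 40.0
```

{"fn": "move_arm", "kwargs": {"motion": "-1 0.003 0 0 0;-1 0.005 0 0 0;-1 0.005 0 0 0"}}

```text
time: 17.47
position: [0.5678, -0.0231, 0.0641]
tool_rot: [0.997, 0.074, -0.003, -0.0]
ft_force: [-6.2, -3.1, 10.5]
grip_width: 0.0213
grip_force: 40.0
```

The foot has met the bread: the TCP stopped at x 0.568 and the force is rising. I'll grip harder, ease back and lift.

{"fn": "move_arm", "kwargs": {"motion": "-1 0 0 0 0;-1 0 0 0 0;-1 -0.006 0 -0.005 0;-1 -0.008 0 -0.01 0;-1 -0.01 0 -0.02 0;-1 -0.012 0 -0.03 0;-1 -0.015 0 -0.04 0;-1 -0.015 0 -0.05 0;-1 -0.015 0 -0.05 0", "newtons": 60}}

```text
time: 18.22
position: [0.5678, -0.0235, 0.0741]
tool_rot: [0.997, 0.074, 0.001, 0.0]
ft_force: [-0.4, -0.1, -2.7]
grip_width: 0.0211
grip_force: 60.0
```

{"fn": "move_arm", "kwargs": {"motion": "-1 -0.01 0 -0.02 0;-1 -0.02 0 -0.05 0;-1 -0.03 0 -0.09 0;-1 -0.04 0 -0.14 0;-1 -0.04 0 -0.2 0;-1 -0.04 0 -0.26 0;-1 -0.04 0 -0.32 0;-1 -0.04 0 -0.36 0;-1 -0.04 0 -0.38 0;-1 -0.04 0 -0.4 0;-1 -0.04 0 -0.4 0"}}

```text
time: 19.13
position: [0.5596, -0.0247, 0.1546]
tool_rot: [0.997, 0.074, 0.001, 0.0]
ft_force: [0.1, 0.0, -2.1]
grip_width: 0.0216
grip_force: 60.0
```

Run:
```python
from h import *
print(here()[0])
gap()
v=snap('wrist','w6');C=v.cloud();np.savez('w6.npz',p=v.p,d=v.d,mtx=v.K,D=v.D,position=v.c,attitude=R.from_matrix(v.R).as_quat())
for r in(10,50,90,130,150): print(r,np.median(C[r-3:r+4,270:300].reshape(-1,3),0),np.median(C[r-3:r+4,340:370].reshape(-1,3),0))
s=load('scene0')
```

```text
[np.float64(0.5596449299246021), np.float64(-0.024694682537921717), np.float64(0.15456989204115498), 8.459827904827954]
290 bread end row 161 foot row ~163, gap mm 1.1524163568773234
317 bread end row 163 foot row ~163, gap mm 0.0
345 bread end row 156 foot row ~163, gap mm 4.033457249070633
10 [0.6803 0.0109 0.1102] [ 0.6861 -0.0275  0.1103]
50 [0.6596 0.008  0.1101] [ 0.6655 -0.0308  0.1102]
90 [0.6379 0.0054 0.11  ] [ 0.6439 -0.0346  0.11  ]
130 [0.6153 0.0024 0.1099] [ 0.6215 -0.0386  0.1099]
150 [0.6035 0.001  0.1097] [ 0.6095 -0.0413  0.1079]
```

View pics/w6.png

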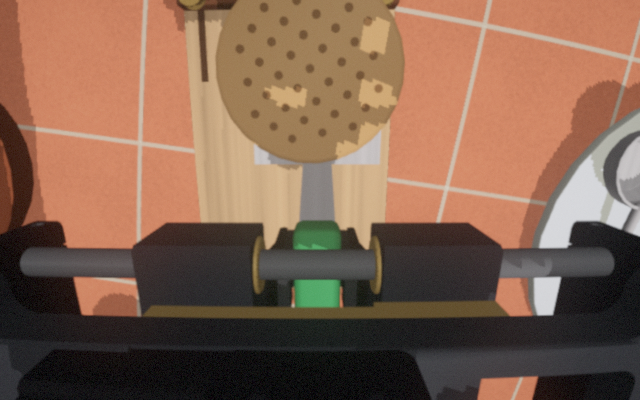

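The bread (311,62) lies level and centred on the blade, home against the crank and off the board. I'll carry it smoothly to the cazuela.

{"fn": "move_arm", "kwargs": {"motion": "-1 0.002 -0.015 -0.01 0;-1 0.007 -0.045 -0.03 0;-1 0.013 -0.09 -0.05 0;-1 0.022 -0.15 -0.075 0;-1 0.033 -0.22 -0.1 0;-1 0.044 -0.295 -0.125 0;-1 0.055 -0.37 -0.15 0;-1 0.067 -0.445 -0.17 0;-1 0.078 -0.52 -0.19 0;-1 0.089 -0.595 -0.205 0;-1 0.1 -0.67 -0.22 0;-1 0.112 -0.745 -0.225 0"}}

```text
time: 20.23
position: [0.5594, 0.1283, 0.1997]
tool_rot: [0.997, 0.074, 0.0, -0.0]
ft_force: [1.2, -0.3, -2.6]
grip_width: 0.0212
grip_force: 60.0
```

Run:
```python
from h import *
p=here()[0];print(p)
v=snap('wrist')
C=v.cloud()
for r in(20,50,90,130): print(r,np.median(C[r-3:r+4,270:300,2]),np.median(C[r-3:r+4,340:370,2]))
print(rel(p,(.4494,.3365,.20,8.46)))
```

```text
[np.float64(0.5593805607775698), np.float64(0.12825052737528114), np.float64(0.1996829044815814), 8.515498087199461]
20 0.1561838527817625 0.15602391097475005
50 0.15611762988740696 0.15601241058734422
90 0.15575371866273535 0.15581522401789258
130 0.15565614486510798 0.1556911531246952
(array([-0.39 , -1.111, -0.002,  0.   ]), 6)
```

{"fn": "move_arm", "kwargs": {"motion": "-1 -0.005 -0.015 0 0;-1 -0.016 -0.045 0 0;-1 -0.032 -0.09 0 0;-1 -0.053 -0.15 0 0;-1 -0.077 -0.22 0 0;-1 -0.104 -0.295 0 0;-1 -0.13 -0.37 0 0;-1 -0.156 -0.445 0 0;-1 -0.183 -0.52 0 0;-1 -0.209 -0.595 0 0;-1 -0.235 -0.67 0 0;-1 -0.26 -0.74 0 0"}}

```text
time: 21.28
position: [0.4849, 0.2663, 0.1987]
tool_rot: [0.997, 0.074, -0.0, -0.0]
ft_force: [0.7, -1.0, -2.5]
grip_width: 0.0212
grip_force: 60.0
```

{"fn": "move_arm", "kwargs": {"motion": "-1 -0.025 -0.07 0 0;-1 -0.05 -0.14 0 0;-1 -0.073 -0.205 0 0;-1 -0.093 -0.265 0 0;-1 -0.11 -0.31 0 0;-1 -0.12 -0.345 0 0;-1 -0.127 -0.365 0 0;-1 -0.13 -0.371 0 0;-1 -0.13 -0.371 0 0;-1 -0.13 -0.371 0 0"}}

```text
time: 22.12
position: [0.4501, 0.334, 0.1987]
tool_rot: [0.997, 0.073, 0.0, 0.0]
ft_force: [0.8, -0.4, -2.2]
grip_width: 0.0215
grip_force: 60.0
```

Run:
```python
from h import *
p=here()[0];print(p)
v=snap('wrist');C=v.cloud()
for r in(20,50,90,130): print(r,np.median(C[r-3:r+4,270:300,2]),np.median(C[r-3:r+4,340:370,2]))
for n in('scene','side','wrist'):
    v=snap(n) if n!='wrist' else v
    X=v.cloud().reshape(-1,3);s=(np.hypot(X[:,0]-.5335,X[:,1]-.349)<.135)&(X[:,2]>.038)&(X[:,2]<.05)
    P=X[s][:,:2]
    A=np.c_[2*P,np.ones(len(P))]
    k=np.abs(np.hypot(*(P-[.5335,.349]).T)-.103)<.006
    o=np.linalg.lstsq(A[k],(P[k]**2).sum(1),rcond=None)[0];print(n,len(P),o[:2],np.sqrt(o[2]+o[:2]@o[:2]))
    f=X[(np.hypot(X[:,0]-.5335,X[:,1]-.349)<.07)&(X[:,2]<.03)];print('floor z',np.median(f[:,2]),len(f))
```

```text
[np.float64(0.45008386638020664), np.float64(0.33397154960124775), np.float64(0.19871052946348486), 8.428707435872106]
20 0.15510160057842698 0.15501684688015205
50 0.1548418760963094 0.1549972089016995
90 0.15489780754306287 0.15483752889475588
130 0.15456059376484527 0.15458342782676474
scene 269 [0.5326 0.3468] 0.10266877840914937
floor z 0.005814524785583863 921
side 237 [0.5331 0.3468] 0.10221399928099426
floor z 0.007075771321465529 613
wrist 237 [0.5331 0.3468] 0.10221399928099426
floor z 0.007075771321465529 613
```

{"fn": "move_arm", "kwargs": {"motion": "-1 0 0 0.02 0;-1 0 0 0.06 0;-1 0 0 0.12 0;-1 0 0 0.19 0;-1 0 0 0.27 0;-1 0 0 0.35 0;-1 0 0 0.43 0;-1 0 0 0.5 0;-1 0 0 0.56 0;-1 0 0 0.6 0;-1 0 0 0.613 0;-1 0 0 0.613 0"}}

```text
time: 23.27
position: [0.4494, 0.334, 0.0752]
tool_rot: [0.997, 0.074, -0.001, 0.0]
ft_force: [-1.0, -0.6, -2.0]
grip_width: 0.0213
grip_force: 60.0
```

{"fn": "move_arm", "kwargs": {"motion": "-1 0 0 0.01 0;-1 0 0 0.025 0;-1 0 0 0.04 0;-1 0 0 0.05 0;-1 0 0 0.05 0;-1 0 0 0.05 0"}}

```text
time: 23.77
position: [0.4498, 0.3344, 0.0662]
tool_rot: [0.997, 0.074, 0.0, 0.0]
ft_force: [-0.2, 0.0, -1.5]
grip_width: 0.0211
grip_force: 60.0
```

{"fn": "move_arm", "kwargs": {"motion": "-1 0 0 0 0;-1 0 0 0 0;-1 0 0 0 0", "newtons": 20}}

```text
time: 24.02
position: [0.4499, 0.3344, 0.0663]
tool_rot: [0.997, 0.074, 0.0, -0.0]
ft_force: [-0.5, -0.4, -2.1]
grip_width: 0.0214
grip_force: 20.0
```

```bash
cat >> h.py <<'E'
def tilt():
    v=snap('wrist');C=v.cloud();p,o,t=here();d=np.array([np.cos(np.radians(p[3])),np.sin(np.radians(p[3]))])
    print('tcp',np.array(p),'F',o['ft_force'],'grip',o['grip_force'])
    for r in(5,20,50,80,110,140,155):
        q=np.median(C[r-2:r+3,270:300].reshape(-1,3),0);k=np.median(v.hsv[r-2:r+3,270:300,1]);print(r,'along %.1f z %.1f sat %d'%(1000*(q[:2]-p[:2])@d,q[2]*1000,k))
E
python3 - <<'E'
from h import *
tilt()
E
```

```text
tcp [0.4499 0.3344 0.0663 8.4566] F [-0.3466  0.0495 -1.2084] grip 19.99974844045937
5 along 129.3 z 16.8 sat 105
20 along 121.3 z 16.9 sat 104
50 along 104.9 z 17.7 sat 102
80 along 88.1 z 18.3 sat 101
110 along 71.0 z 19.1 sat 103
140 along 53.3 z 19.7 sat 105
155 along 44.2 z 20.0 sat 105
```

The turner sags gently at 20 N, so tilting by the loosened grip works. Now I'll raise and advance with a loose grip.

{"fn": "move_arm", "kwargs": {"motion": "-1 0 0 0 0;-1 0.006 0 -0.01 0;-1 0.012 0 -0.02 0;-1 0.018 0 -0.03 0;-1 0.024 0 -0.04 0;-1 0.03 0 -0.05 0;-1 0.036 0 -0.06 0;-1 0.042 0 -0.07 0;-1 0.05 0 -0.08 0;-1 0.06 0 -0.088 0;-1 0.06 0 -0.088 0", "newtons": 10}}

```text
time: 24.98
position: [0.4624, 0.3363, 0.0842]
tool_rot: [0.997, 0.074, 0.001, -0.0]
ft_force: [-0.3, 0.7, -3.4]
grip_width: 0.0217
grip_force: 10.0
```

Run:
```python
from h import *
tilt()
```

```text
tcp [0.4622 0.3363 0.084  8.4529] F [-0.6595 -0.4367 -2.5865] grip 9.999930874910206
5 along 139.3 z 4.6 sat 144
20 along 127.4 z 14.5 sat 110
50 along 108.8 z 18.0 sat 108
80 along 90.1 z 21.5 sat 100
110 along 71.6 z 25.0 sat 104
140 along 53.0 z 28.3 sat 104
155 along 43.7 z 29.9 sat 104
```

{"fn": "move_arm", "kwargs": {"motion": "-1 0.008 0 -0.01 0;-1 0.016 0 -0.02 0;-1 0.024 0 -0.03 0;-1 0.032 0 -0.04 0;-1 0.04 0 -0.05 0;-1 0.048 0 -0.06 0;-1 0.056 0 -0.07 0;-1 0.063 0 -0.08 0;-1 0.07 0 -0.09 0;-1 0.078 0 -0.1 0;-1 0.087 0 -0.112 0;-1 0.087 0 -0.112 0", "newtons": 8}}

```text
time: 26.03
position: [0.4796, 0.3389, 0.1067]
tool_rot: [0.997, 0.074, 0.001, -0.0]
ft_force: [-0.8, 0.3, -1.5]
grip_width: 0.0221
grip_force: 8.0
```

Run:
```python
from h import *
tilt()
```

```text
tcp [0.4794 0.3388 0.1065 8.4503] F [ 0.4751 -0.421  -1.7665] grip 7.999894342501648
5 along 142.6 z 17.8 sat 159
20 along 136.1 z 6.3 sat 156
50 along 114.4 z 13.3 sat 113
80 along 92.9 z 21.1 sat 112
110 along 72.3 z 28.5 sat 110
140 along 52.3 z 35.8 sat 108
155 along 42.4 z 39.4 sat 107
```

{"fn": "move_arm", "kwargs": {"motion": "-1 0.006 0 -0.01 0;-1 0.012 0 -0.02 0;-1 0.018 0 -0.03 0;-1 0.024 0 -0.04 0;-1 0.03 0 -0.05 0;-1 0.035 0 -0.06 0;-1 0.04 0 -0.07 0;-1 0.04 0 -0.07 0;-1 0.04 0 -0.07 0", "newtons": 6}}

```text
time: 26.83
position: [0.4869, 0.3399, 0.1203]
tool_rot: [0.997, 0.074, 0.0, -0.0]
ft_force: [-0.3, 1.0, -2.2]
grip_width: 0.0222
grip_force: 6.0
```

Run:
```python
from h import *
tilt()
```

```text
tcp [0.4867 0.3398 0.1202 8.456 ] F [-0.3649 -0.0579 -2.2232] grip 5.999956982850563
5 along 141.2 z 35.1 sat 160
20 along 135.8 z 20.5 sat 160
50 along 118.5 z 4.4 sat 146
80 along 94.5 z 18.9 sat 115
110 along 72.5 z 28.5 sat 113
140 along 51.4 z 38.0 sat 111
155 along 41.2 z 42.6 sat 109
```

{"fn": "move_arm", "kwargs": {"motion": "-1 0 0 -0.01 0;-1 0 0 -0.02 0;-1 0 0 -0.03 0;-1 -0.005 0 -0.04 0;-1 -0.015 0 -0.045 0;-1 -0.025 0 -0.05 0;-1 -0.035 0 -0.05 0;-1 -0.045 0 -0.05 0;-1 -0.05 0 -0.05 0;-1 -0.05 0 -0.05 0", "newtons": 6}}

```text
time: 27.72
position: [0.4764, 0.3383, 0.13]
tool_rot: [0.997, 0.074, -0.0, 0.0]
ft_force: [0.9, -1.0, -1.6]
grip_width: 0.022
grip_force: 6.0
```

Run:
```python
from h import *
tilt()
gap()
for n in('scene','side'):
    v=snap(n);X=v.cloud();s=(np.hypot(X[...,0]-.533,X[...,1]-.347)<.095)&(v.hsv[...,0]>9)&(v.hsv[...,0]<24)&(v.hsv[...,1]<150)&(v.hsv[...,2]>70)&(X[...,2]<.08)
    P=X[s];
    if len(P)>20:
        a=(P[:,:2]-[.533,.347])@[.989,.147];print(n,len(P),'along',np.percentile(a,[2,50,98]),'z',np.percentile(P[:,2],[2,50,98]),'n',np.linalg.svd(P-P.mean(0),full_matrices=False)[2][2])
```

```text
tcp [0.4767 0.3383 0.1301 8.4645] F [-0.2599 -0.0915 -1.623 ] grip 6.00002404244151
5 along 147.2 z 24.3 sat 160
20 along 140.9 z 9.7 sat 160
50 along 118.7 z 12.2 sat 117
80 along 94.6 z 23.6 sat 114
110 along 72.1 z 33.7 sat 113
140 along 50.6 z 43.5 sat 110
155 along 40.2 z 48.2 sat 108
290 bread end row 180 foot row ~163, gap mm -9.795539033457251
317 bread end row 179 foot row ~163, gap mm -9.219330855018587
345 bread end row 169 foot row ~163, gap mm -3.457249070631971
scene 646 along [-0.0324  0.0151  0.0603] z [0.0123 0.0347 0.0543] n [0.3852 0.0576 0.9211]
side 70 along [-0.072  -0.0273  0.0152] z [0.0044 0.0488 0.0622] n [ 0.2014 -0.2784  0.9391]
```

```bash
cat >> h.py <<'E'
def hand():
    p,o,t=here();d=np.array([np.cos(np.radians(p[3])),np.sin(np.radians(p[3]))])
    v=snap('wrist');C=v.cloud();g=v.mask((45,70,25),(85,255,255),(280,170,355,320));P=C[g]
    a=(P[:,:2]-p[:2])@d
    for lo in range(-60,60,6):
        k=(a*1000>=lo)&(a*1000<lo+6)
        if k.sum()>8: print('green along',lo+3,'z %.1f'%(1000*np.median(P[k,2])-p[2]*1000-11),k.sum())
    for n in('scene','side'):
        v=snap(n);C=v.cloud();g=v.mask((45,70,25),(85,255,255),None)
        C=C[cv2.inRange(v.hsv,np.array((45,70,25)),np.array((85,255,255)))>0]
        a=(C[:,:2]-p[:2])@d;l=(C[:,:2]-p[:2])@np.array([-d[1],d[0]]);k=(abs(l)<.02)&(a>-.13)&(a<.05)
        if k.sum()>15:
            f=np.polyfit(a[k],C[k,2]-p[2]-.011,1);print(n,k.sum(),'tilt',np.degrees(np.arctan(f[0])),'z at grip',f[1],a[k].min(),a[k].max())
E
python3 - <<'E'
from h import *
hand()
E
```

```text
green along 9 z 1.3 500
green along 15 z -2.1 677
green along 21 z -5.1 239
green along 33 z 61.7 43
scene 91 tilt -33.225608290985036 z at grip 0.008719524373356179 -0.08200354200018493 0.019998537720368772
side 74 tilt -36.23242162945567 z at grip 0.003282481587807303 -0.08211691136834913 -0.015492653834887214
```

{"fn": "move_arm", "kwargs": {"motion": "-1 -0.01 0 0.003 0;-1 -0.02 0 0.006 0;-1 -0.03 0 0.009 0;-1 -0.04 0 0.012 0;-1 -0.05 0 0.015 0;-1 -0.06 0 0.018 0;-1 -0.07 0 0.021 0;-1 -0.08 0 0.024 0;-1 -0.09 0 0.027 0;-1 -0.1 0 0.03 0;-1 -0.1 0 0.03 0", "newtons": 6}}

```text
time: 28.98
position: [0.4565, 0.3353, 0.124]
tool_rot: [0.997, 0.074, -0.0, 0.0]
ft_force: [-0.1, 0.3, -2.8]
grip_width: 0.0217
grip_force: 6.0
```

Run:
```python
from h import *
tilt();hand()
```

```text
tcp [0.4568 0.3354 0.1241 8.4648] F [ 0.6017 -0.2404 -1.3853] grip 6.000027614791179
5 along 151.2 z 4.8 sat 146
20 along 138.7 z 12.7 sat 113
50 along 115.8 z 18.3 sat 111
80 along 93.9 z 22.9 sat 110
110 along 72.0 z 27.7 sat 107
140 along 50.2 z 32.2 sat 105
155 along 39.2 z 33.5 sat 100
green along 9 z 1.1 508
green along 15 z -2.6 683
green along 21 z -5.8 224
green along 33 z 61.5 41
scene 87 tilt -36.11228965761109 z at grip 0.008518600055723058 -0.07967079937501659 0.01941802555651456
side 66 tilt -38.12284042844922 z at grip 0.004970964673080748 -0.07781256064502744 -0.017964607658561765
```

Bread tilt is down to 12° and the blade is at about 33°. I'll firm up the grip and withdraw.

{"fn": "move_arm", "kwargs": {"motion": "-1 0 0 0 0;-1 0 0 0 0;-1 -0.012 0 0.001 0;-1 -0.025 0 0.003 0;-1 -0.038 0 0.005 0;-1 -0.05 0 0.007 0;-1 -0.065 0 0.009 0;-1 -0.08 0 0.011 0;-1 -0.095 0 0.012 0;-1 -0.11 0 0.013 0;-1 -0.12 0 0.013 0;-1 -0.12 0 0.013 0", "newtons": 60}}

```text
time: 30.18
position: [0.4338, 0.3323, 0.1223]
tool_rot: [0.997, 0.074, 0.001, -0.0]
ft_force: [2.0, 0.9, 7.1]
grip_width: 0.0213
grip_force: 60.0
```

Run:
```python
from h import *
tilt();hand()
```

```text
tcp [0.4338 0.3323 0.1223 8.4676] F [0.63   0.2917 6.291 ] grip 60.000164470402524
5 along 148.1 z 14.8 sat 111
20 along 137.7 z 15.1 sat 109
50 along 116.6 z 15.8 sat 108
80 along 95.0 z 16.5 sat 108
110 along 72.8 z 17.4 sat 109
140 along 50.0 z 16.8 sat 7
155 along 39.0 z 24.5 sat 6
green along 9 z 1.2 496
green along 15 z -2.3 678
green along 21 z -5.4 225
green along 33 z 61.5 38
scene 85 tilt -35.30976467925732 z at grip 0.007221642632838345 -0.08278005474110763 0.01897777731959408
side 72 tilt -34.46546203311019 z at grip 0.007903393417437553 -0.08080253244267657 -0.016996609359479165
```

The bread is nearly flat. The +7 N is the tip resting on the floor, so I'll ease up, draw out, then lift.

{"fn": "move_arm", "kwargs": {"motion": "-1 0 0 -0.005 0;-1 -0.005 0 -0.007 0;-1 -0.015 0 -0.008 0;-1 -0.025 0 -0.009 0;-1 -0.035 0 -0.01 0;-1 -0.045 0 -0.015 0;-1 -0.055 0 -0.022 0;-1 -0.065 0 -0.035 0;-1 -0.075 0 -0.05 0;-1 -0.085 0 -0.08 0;-1 -0.09 0 -0.12 0;-1 -0.09 0 -0.16 0"}}

```text
time: 31.38
position: [0.4121, 0.3279, 0.1529]
tool_rot: [0.997, 0.074, -0.004, 0.001]
ft_force: [-0.3, 0.6, -2.5]
grip_width: 0.0218
grip_force: 60.0
```

Run:
```python
from h import *
tilt();hand()
v=snap('side','sd');X=v.cloud();s=(np.hypot(X[...,0]-.533,X[...,1]-.347)<.075);x=X[s];print(np.percentile(x[:,2],[5,25,50,75,95]))
v=snap('scene','sc');X=v.cloud()
for n,v in(('scene',v),):
    s=(np.hypot(X[...,0]-.533,X[...,1]-.347)<.09)&(X[...,2]>.0135)&(X[...,2]<.022)&(v.hsv[...,1]<150)
    P=X[s];print(len(P),cv2.minEnclosingCircle(np.float32(P[:,:2])),np.linalg.svd(P-P.mean(0),full_matrices=False)[2][2],P.mean(0))
```

```text
tcp [0.4139 0.3287 0.1547 8.4506] F [ 0.5599  0.5444 -0.6611] grip 60.000007431954145
5 along 154.4 z 14.6 sat 108
20 along 142.9 z 14.7 sat 110
50 along 119.6 z 14.8 sat 111
80 along 95.6 z 14.6 sat 112
110 along 71.0 z 4.6 sat 140
140 along 47.0 z 44.4 sat 6
155 along 36.0 z 52.8 sat 6
green along 9 z 1.1 505
green along 15 z -2.7 679
green along 21 z -5.8 224
green along 33 z 61.6 40
scene 87 tilt -36.50026246522823 z at grip 0.008018521119841257 -0.07788066991511416 0.020800204793317994
side 73 tilt -36.30198069991949 z at grip 0.0066654888288966594 -0.07955202937701987 -0.018789115427031516
[0.003  0.0086 0.015  0.0188 0.0408]
481 ((0.5421919822692871, 0.35595905780792236), 0.05541911721229553) [ 0.003   0.0018 -1.    ] [0.5434 0.3548 0.0164]
```

The bread lies flat in the dish at (0.543, 0.355). Next, the turner goes back to the board.

Run:
```python
from h import *
chain((.4139,.3287,.1547,8.45),(.4139,.3287,.24,8.45),(.50,.17,.24,8.45),(.590,.003,.24,8.45),(.59,.003,.14,8.45))
```

```text
(0.4139, 0.3287, 0.24, 8.45) [ 0.     0.    -0.426 -0.   ] 3
(0.5, 0.17, 0.24, 8.45) [ 0.309  0.848 -0.    -0.   ] 5
(0.59, 0.003, 0.24, 8.45) [ 0.322  0.892 -0.    -0.   ] 5
(0.59, 0.003, 0.14, 8.45) [ 0.   0.   0.5 -0. ] 3
```

{"fn": "move_arm", "kwargs": {"motion": "-1 0 0 -0.1 0;-1 0 0 -0.2 0;-1 0 0 -0.3 0;-1 0 0 -0.4 0;-1 0 0 -0.43 0;-1 0 0 -0.43 0;-1 0 0 -0.43 0"}}

```text
time: 32.27
position: [0.4151, 0.329, 0.2389]
tool_rot: [0.997, 0.074, -0.001, 0.0]
ft_force: [-0.1, -0.2, -1.8]
grip_width: 0.0214
grip_force: 60.0
```

{"fn": "move_arm", "kwargs": {"motion": "-1 0.04 0.1 0 0;-1 0.08 0.22 0 0;-1 0.13 0.36 0 0;-1 0.18 0.5 0 0;-1 0.24 0.65 0 0;-1 0.29 0.79 0 0;-1 0.309 0.848 0 0;-1 0.309 0.848 0 0"}}

```text
time: 32.93
position: [0.5023, 0.1681, 0.2379]
tool_rot: [0.997, 0.072, -0.001, 0.0]
ft_force: [0.6, 0.1, -2.1]
grip_width: 0.0212
grip_force: 60.0
```

{"fn": "move_arm", "kwargs": {"motion": "-1 0.04 0.1 0 0;-1 0.08 0.22 0 0;-1 0.13 0.36 0 0;-1 0.18 0.5 0 0;-1 0.24 0.65 0 0;-1 0.29 0.8 0 0;-1 0.31 0.87 0 0;-1 0.322 0.892 0 0;-1 0.322 0.892 0 0"}}

```text
time: 33.68
position: [0.5911, 0.004, 0.2385]
tool_rot: [0.997, 0.073, -0.001, -0.001]
ft_force: [-0.5, 0.7, -1.1]
grip_width: 0.0215
grip_force: 60.0
```

{"fn": "move_arm", "kwargs": {"motion": "-1 0 0 0.1 0;-1 0 0 0.2 0;-1 0 0 0.3 0;-1 0 0 0.4 0;-1 0 0 0.48 0;-1 0 0 0.49 0;-1 0 0 0.49 0"}}

```text
time: 34.27
position: [0.5896, 0.0058, 0.1404]
tool_rot: [0.997, 0.075, -0.002, -0.001]
ft_force: [0.1, -0.2, -1.9]
grip_width: 0.0213
grip_force: 60.0
```

Run:
```python
from h import *
p=here()[0];print(p);chain(p,(.59,.003,.13,8.45))
v=snap('wrist');C=v.cloud();d=np.array([.989,.147])
for r in range(95,165,5):
    q=np.median(C[r-2:r+3,300:330].reshape(-1,3),0);print(r,'along %.1f z %.1f sat %d'%(1000*(q[:2]-p[:2])@d,q[2]*1000,np.median(v.hsv[r-2:r+3,300:330,1])))
```

```text
[np.float64(0.5896250380640833), np.float64(0.005823951965133164), np.float64(0.14044525818336592), 8.56182436170425]
(0.59, 0.003, 0.13, 8.45) [-0.     0.014  0.052  0.001] 1
95 along 85.3 z 7.6 sat 86
100 along 81.2 z 7.6 sat 85
105 along 77.2 z 7.6 sat 85
110 along 73.0 z 7.7 sat 91
115 along 68.9 z 7.5 sat 92
120 along 64.7 z 7.7 sat 92
125 along 60.7 z 23.2 sat 23
130 along 56.9 z 26.5 sat 9
135 along 53.1 z 29.2 sat 9
140 along 49.3 z 32.3 sat 8
145 along 45.6 z 35.0 sat 8
150 along 41.9 z 37.6 sat 8
155 along 38.3 z 40.5 sat 8
160 along 34.7 z 43.1 sat 7
```

{"fn": "move_arm", "kwargs": {"motion": "-1 0 0.014 0.03 0;-1 0 0.014 0.06 0;-1 0 0.014 0.077 0;-1 -0.03 0.014 0.095 0;-1 -0.064 0.014 0.1145 0;-1 -0.09 0.014 0.132 0;-1 -0.1145 0.014 0.15 0;-1 -0.14 0.014 0.17 0;-1 -0.1615 0.014 0.1885 0;-1 -0.1615 0.014 0.1885 0", "newtons": 10}}

```text
time: 35.15
position: [0.5582, -0.0039, 0.1029]
tool_rot: [0.997, 0.074, -0.002, -0.0]
ft_force: [-0.6, -0.7, -0.5]
grip_width: 0.022
grip_force: 10.0
```

Run:
```python
from h import *
p=here()[0];print(p,here()[1]['ft_force']);hand()
v=snap('wrist');C=v.cloud();d=np.array([.989,.147])
for r in range(10,165,12):
    q=np.median(C[r-2:r+3,300:330].reshape(-1,3),0);print(r,'along %.1f z %.1f sat %d'%(1000*(q[:2]-p[:2])@d,q[2]*1000,np.median(v.hsv[r-2:r+3,300:330,1])))
```

```text
[np.float64(0.5581649567255983), np.float64(-0.0039071777485667454), np.float64(0.10292340532037433), 8.439242799149005] [-0.6024 -0.682  -0.5452]
green along 9 z 2.6 441
green along 15 z 1.0 635
green along 21 z -1.3 231
green along 33 z 61.3 42
scene 87 tilt -16.953186584540767 z at grip 0.010970626812264803 -0.09243551088370361 0.037105817917746704
side 119 tilt -20.403334115434284 z at grip 0.0060895955036102825 -0.09246305762889583 -0.009796831455346398
10 along 142.5 z 7.6 sat 97
22 along 134.6 z 7.6 sat 97
34 along 126.6 z 7.7 sat 96
46 along 118.6 z 7.5 sat 95
58 along 110.4 z 7.7 sat 94
70 along 102.2 z 7.6 sat 92
82 along 93.5 z 11.7 sat 8
94 along 84.9 z 14.6 sat 7
106 along 76.5 z 17.7 sat 7
118 along 68.1 z 20.7 sat 7
130 along 59.9 z 23.6 sat 7
142 along 51.7 z 26.5 sat 7
154 along 43.7 z 29.3 sat 7
```

{"fn": "move_arm", "kwargs": {"motion": "-1 -0.022 0 0.021 0;-1 -0.043 0 0.0435 0;-1 -0.063 0 0.067 0;-1 -0.0825 0 0.0905 0;-1 -0.1 0 0.115 0;-1 -0.118 0 0.1405 0;-1 -0.134 0 0.167 0;-1 -0.1485 0 0.1935 0;-1 -0.1485 0 0.196 0;-1 -0.1485 0 0.196 0", "newtons": 8}}

```text
time: 36.18
position: [0.5298, -0.0082, 0.0642]
tool_rot: [0.997, 0.074, -0.001, -0.0]
ft_force: [-0.7, 0.1, 0.1]
grip_width: 0.0221
grip_force: 8.0
```

Run:
```python
from h import *
p=here()[0];print(p,here()[1]['ft_force'])
v=snap('wrist');C=v.cloud();d=np.array([.989,.147])
for r in range(10,165,18):
    q=np.median(C[r-2:r+3,300:330].reshape(-1,3),0);print(r,'along %.1f z %.1f sat %d'%(1000*(q[:2]-p[:2])@d,q[2]*1000,np.median(v.hsv[r-2:r+3,300:330,1])))
m=v.mask((0,0,60),(179,40,255),(230,5,400,168));q=v.plane(cv2.boxPoints(cv2.minAreaRect(np.argwhere(m)[:,::-1].astype(np.float32))),.0125);print(q[:,:2],q.mean(0))
```

```text
[np.float64(0.5297748588872406), np.float64(-0.008212431901159126), np.float64(0.06421366491100024), 8.451795485746896] [-0.7431  0.072   0.1457]
10 along 128.5 z 7.6 sat 92
28 along 117.5 z 12.2 sat 5
46 along 107.6 z 11.9 sat 5
64 along 97.6 z 11.8 sat 5
82 along 87.4 z 11.4 sat 5
100 along 76.9 z 11.1 sat 5
118 along 66.2 z 10.8 sat 5
136 along 55.3 z 10.3 sat 7
154 along 44.1 z 10.5 sat 8
[[ 0.6468  0.0489]
 [ 0.6586 -0.03  ]
 [ 0.5721 -0.0469]
 [ 0.5591  0.0397]] [0.6091 0.0029 0.0125]
```

{"fn": "move_arm", "kwargs": {"motion": "-1 0 0 0 0;-1 0 0 0 0;-1 0 0 0 0;-0.4 0 0 0 0;-0.2 0 0 0 0;0 0 0 0 0;0 0 0 0 0;0 0 0 0 0;0 0 0 0 0", "newtons": 3}}

```text
time: 36.98
position: [0.5307, -0.0083, 0.0646]
tool_rot: [0.997, 0.074, 0.0, 0.0]
ft_force: [0.3, -0.6, 0.3]
grip_width: 0.0424
grip_force: 0.0
```

{"fn": "move_arm", "kwargs": {"motion": "0 0 0 -0.05 0;0 0 0 -0.15 0;0 0 0 -0.3 0;0 0 0 -0.45 0;0 0 0 -0.6 0;0 0 0 -0.75 0;0 0 0 -0.75 0;0 0 0 -0.75 0"}}

```text
time: 37.65
position: [0.5318, -0.0085, 0.2172]
tool_rot: [0.997, 0.074, 0.003, 0.001]
ft_force: [0.5, 0.3, -0.8]
grip_width: 0.0434
grip_force: 0.0
```

Run:
```python
from h import *
print(here()[0],here()[1]['ft_force'])
v=snap('scene','end');X=v.cloud()
cv2.imwrite('pics/end.png',cv2.resize(v.p[130:350,150:450,::-1],(800,587),interpolation=2))
s=(np.hypot(X[...,0]-.533,X[...,1]-.347)<.09)&(X[...,2]>.0135)&(X[...,2]<.022)&(v.hsv[...,1]<150)
P=X[s];print(len(P),cv2.minEnclosingCircle(np.float32(P[:,:2])),np.linalg.svd(P-P.mean(0),full_matrices=False)[2][2])
w=snap('wrist');C=w.cloud()
for r in range(10,200,30):
  for c in(290,340): print(r,c,C[r,c],w.hsv[r,c,1])
```

```text
[np.float64(0.5318417507105518), np.float64(-0.008503804192780896), np.float64(0.21723938340296953), 8.466886875506964] [ 0.4699  0.2767 -0.7755]
481 ((0.5416514277458191, 0.35729554295539856), 0.05550362914800644) [-0.0014  0.0033 -1.    ]
10 290 [0.7005 0.0441 0.0073] 88
10 340 [ 0.7084 -0.0064  0.0063] 90
40 290 [0.6716 0.0401 0.0086] 85
40 340 [ 0.6793 -0.011   0.0081] 83
70 290 [0.6421 0.036  0.0098] 6
70 340 [ 0.6497 -0.0157  0.0106] 5
100 290 [0.6119 0.0319 0.0108] 7
100 340 [ 0.6198 -0.0206  0.0108] 5
130 290 [0.5809 0.0278 0.0113] 5
130 340 [ 0.5888 -0.0259  0.0085] 7
160 290 [0.5482 0.0238 0.0072] 87
160 340 [ 0.5564 -0.0314  0.0074] 86
190 290 [0.5142 0.0194 0.007 ] 85
190 340 [ 0.5228 -0.037   0.0077] 89
```

View pics/end.png

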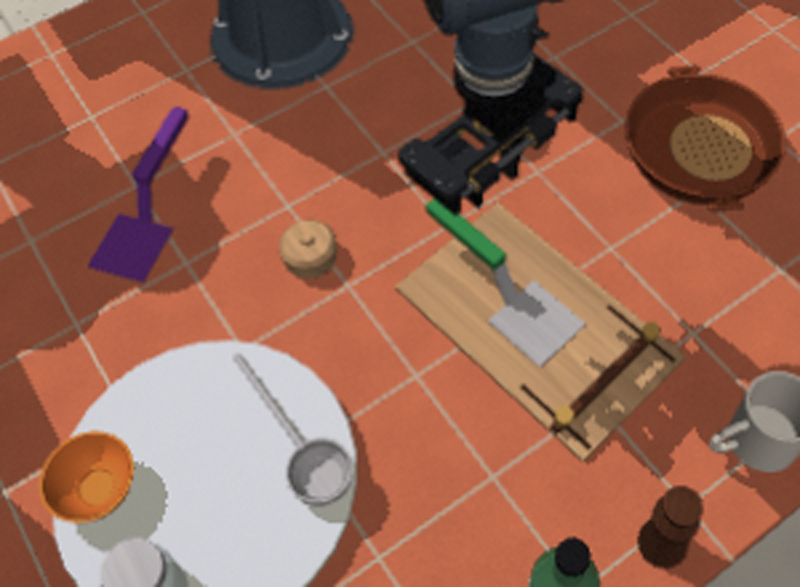

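The crispbread (710,145) lies flat in the cazuela and the turner (538,322) stands flat in the middle of the board. The other things in view are where they were, and the gripper is clear.

```bash
python3 -c "
from rig import robot
print(robot.hand_in())"
```

```text
the job is handed in; nothing more can be done
None
```

The job is handed in: the crispbread lies flat, same side up, in the cazuela, and the turner stands flat on its blade in the middle of the board, let go, at about 38 s of the 72 s allowed.

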